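# Stack the spot plates on the draining stand

## Robot

A 6-joint arm with a two-finger parallel gripper is mounted at the origin on the work surface. World frame = base frame: x ahead of the robot, y to its left, z up, the work surface at z = 0. Lengths are in m, angles in rad, forces in N, time in s.
With the tool pointing down it reaches from about 0.375 to 0.975 m from the base axis. Payload 3.8 kg.
Tool frame: the origin (TCP) lies at the very end of the fingers, on their centre line; the grasp point (between the pads) lies 19 mm behind it; z points along the fingers, y is the direction in which the jaws open and shut (so a half turn about z gives the same grasp; the last joint's range is limited). The gripper opens to 85 mm and grips with 20 to 120 N. Pads are 22 mm wide; open, the fingers measure 114 mm over their backs; the gripper's body (76 mm by 85 mm) begins 54 mm behind the grasp point. The pads swing forward as they close: fully open they stand 13 mm farther back than shut.
Start: joints at [-1.361, 0.264, 1.604, -0, 1.274, -0.037], TCP at [0.165, -0.655, 0.231] pointing down, gripper open.
Joint ranges: [-2.63, 2.63], [-0.94, 2.18], [0.31, 2.57], [-1.31, 4.45], [0, 2.66], [-2.55, 2.55]. Speed limits (rad/s): [2.57, 2.57, 3.14, 3.14, 3.14, 3.14].

## Interface

Orientations are given as a rotation vector (axis times angle).
In Python, from workcell import bot gives the robot as it stands.
- The arm moves only by the tool jog_arm, never from a script. Its argument "plan" is a list of rows, each an object of numbers: "claw": the closure, from 0 (fully open) to 1 (shut); "x", "y", "z": the shift along the tool's x, y, z in m; "turn": the turn about the tool's z in degrees. In form: [{"claw": .., "x": .., "y": .., "z": .., "turn": ..}, ...]. A call has 1 to 10 rows; each row shifts and turns the commanded pose from where the row before left it, along the tool's axes as they then stand; what a row does not reach is not made up. A row lasts 1/8 s, in which the tool goes at most 62.5 mm and 10.7 degrees, less where a joint would pass 70% of its speed; a pose out of reach is approached as far as the arm can. A call is refused whole if a number of a shift passes 0.0625 or a number of a turn 10.7, either way. A call with a gripper value outside its range is refused whole. The fingers move at their own pace and stop on an object; "newtons" is the grip in N (left out, the last holds). Time passes only in rows, so rows that do not move let the fingers close. It gives the time, the measured TCP pose, the force and the opening at its end, in the units of the state.
- bot.read_state(): the state, without advancing time (a new reading comes with each control period).
- bot.read_camera(name): name is "scene" or "top" or "wrist"; returns the picture (420x560x3 uint8, red, green, blue); there is no depth.
- bot.camera_params(name): a dict with "fx", "fy", "cx", "cy" (pixels), "world_to_cam" (4x4, takes a point from world to camera coordinates). Camera axes: x right, y up, looking along -z (the intrinsics and any distortion apply to the point x, -y, -z); pixel columns grow to the right and rows downward; lengths in m; the calibration is good to about 2 mm. A picture is of the moment at which its call begins: read the wrist's pose just before it. camera_params takes no time and is no camera call; for the wrist camera it gives the pose at the moment of the call.
- bot.finish_job(): hands the job in, once; it reports no verdict.
The state is a dict: "time": time; "q": joint angles; "joint_vel": joint speeds; "joint_torque": joint torques, N m; "tool_pos": TCP position; "tcp_rot": TCP orientation; "wrist_force": force on the tool from outside, world axes, zero at the start; "torque": the same for the moment, N m; "width": opening from 0.0 (shut) to 1.0 (fully open).
Only numpy, scipy, OpenCV 4.12 (cv2) and the standard library are available. Lean on these libraries where they do the work, as an engineer would, in place of code of your own. Each camera call takes 0.05 s, during which the arm holds its last target. There are 200 camera calls.

## Task

Stack the two white porcelain spot plates on the sloping steel draining stand: first the long twelve-well plate flat on the slope, lengthwise down it and midway across, with its lower end against the backstop; then the short six-well plate flat on top of it, the same way round, its lower end against the backstop too. Set them down wells up and let go; do not drop them, and leave the blank tile where it is.

Things in the scene. Friction and masses are not known exactly. Their poses are not given: they have to be found in the camera images.
- plate_long: White porcelain spot plate with twelve round wells (two rows of six), a slab 115 long (x) x 52 wide (y) x 14 mm thick (z), about 0.17 kg, loose, flat on the bench, wells up. The wells do not hinder stacking: treat the top as flat. Origin: centre of its underside; z points up.
- plate_short: White glazed porcelain spot plate with six shallow round wells (two rows of three), 78 long (x) x 52 wide (y) x 14 mm thick (z), about 0.11 kg, loose on the bench, wells up. Origin: centre of its underside; z points up out of the wells.
- blank_tile: White porcelain tile without wells, 95 (x) x 52 (y) x 14 mm (z), loose on the bench. Not wanted: it stays where it is. Origin: centre of its underside.
- deck: Fixed steel deck, 150 long x 120 mm wide, open at sides and top end; slopes 15 degrees down, away from the robot, to a backstop square to it, 34 mm high. Origin: mid inner corner of deck surface and backstop face, 35 mm above the bench. x: down the slope to the backstop (deck from x = -150 to 0), y: across, z: out of the deck, square to it. Plates may not slide down by themselves.
Not all that is in view belongs to the job. What is shaped like the plate_long but pink is not meant. What is shaped like the plate_short but turquoise is not meant.

How it is judged:
At the end, for the whole second after the job is handed in: Long plate flat on the deck, short plate flat on it, wells up, at rest: each lower end within 13 mm of the backstop, each middle within 17 mm of the deck's middle line, in line with the slope within 10 degrees and flat within 10 degrees; the blank tile within 30 mm of its start (x of plate_long in the frame of deck between -0.0705 and -0.0515 m and y of plate_long in the frame of deck between -0.017 and 0.017 m and z of plate_long in the frame of deck between -0.006 and 0.006 m and angle between the x axis of each of plate_long, plate_short and the x axis of deck, either way round below 0.19 rad and angle between the z axis of each of plate_long, plate_short and the z axis of deck, either way round below 0.19 rad and linear speed of each of plate_long, plate_short below 0.02 m/s and x of plate_short in the frame of deck between -0.052 and -0.033 m and y of plate_short in the frame of deck between -0.017 and 0.017 m and z of plate_short in the frame of deck between 0.008 and 0.02 m and distance of blank_tile from where it was at the start of the episode below 0.03 m); the robot touches nothing.
It fails at once if a plate is dropped: it moves faster than 0.7 m/s while not touched by the fingers ((contact force between the fingers and plate_long below 0.1 N and linear speed of plate_long above 0.7 m/s) or (contact force between the fingers and plate_short below 0.1 N and linear speed of plate_short above 0.7 m/s)).
It fails at once if the blank tile is moved by more than 30 mm (distance of blank_tile from where it was at the start of the episode above 0.03 m).
It also fails if it takes over 58 s, if anything falls off the work surface, if the arm or the gripper's body presses on something with over 40 N, if the wrist force passes 120 N, or if a joint passes its speed limit or range.

## Working session

There is one attempt and no reset: what is moved stays moved. The work goes in short steps, Python scripts to look and compute and a tool call to move; the robot and the scene stay as the last step left them, time stands still between calls to the robot, and variables do not carry over. Pictures are saved under pics/ and viewed, about 8 in all and at most 12, crops included, and the job is handed in when it is done.

Besides the shell and the picture viewer there is one more tool, called after ">>>" by a JSON object that holds its "api" and its "payload", one argument or row to a line. jog_arm: Moves the arm, as the interface text tells. Its arguments: {"type":"object","properties":{"plan":{"type":"array","items":{"type":"object","properties":{"claw":{"type":"number"},"x":{"type":"number"},"y":{"type":"number"},"z":{"type":"number"},"turn":{"type":"number"}}}},"newtons":{"type":"number"}},"required":["plan"]}

```bash
mkdir -p pics; cat > h.py <<'E'
import numpy as np,cv2
from scipy.spatial.transform import Rotation as R
from workcell import bot
def ray(p,u,v):
    W=np.linalg.inv(np.array(p["world_to_cam"]));d=W[:3,:3]@np.array([(u-p["cx"])/p["fx"],-(v-p["cy"])/p["fy"],-1.]);return W[:3,3],d
def onz(p,u,v,z):
    o,d=ray(p,u,v);return o+d*(z-o[2])/d[2]
def proj(p,X):
    c=(np.array(p["world_to_cam"])@np.r_[X,1])[:3];return p["cx"]+p["fx"]*c[0]/-c[2],p["cy"]+p["fy"]*c[1]/c[2]
def snap(n,f=None):
    im=bot.read_camera(n)[:,:,::-1].copy()
    if f:cv2.imwrite("pics/"+f,im)
    return im
E
python3 - <<'E'
from h import *
for n in("scene","top"):
    snap(n,n+"0.png");p=bot.camera_params(n);print(n,{k:np.round(np.array(v),3).tolist() for k,v in p.items()})
print(bot.read_state())
E
```

```text
scene {'fx': 467.619, 'fy': 467.619, 'cx': 285.702, 'cy': 206.583, 'world_to_cam': [[-0.839, 0.545, -0.002, 0.464], [-0.292, -0.447, 0.846, 0.06], [0.46, 0.71, 0.534, -1.176], [0.0, 0.0, 0.0, 1.0]]}
top {'fx': 517.386, 'fy': 517.386, 'cx': 284.702, 'cy': 213.189, 'world_to_cam': [[0.025, -1.0, 0.005, -0.033], [0.984, 0.025, 0.175, -0.513], [-0.175, 0.0, 0.984, -1.101], [0.0, 0.0, 0.0, 1.0]]}
{'time': 0.1, 'q': array([-1.36089736e+00,  2.64693790e-01,  1.60525268e+00, -2.25423757e-05,
        1.27373260e+00, -3.68757278e-02]), 'joint_vel': array([ 2.29956045e-05, -1.65580005e-03, -3.38858497e-03,  1.19085311e-03,
        7.82159210e-05,  2.21885920e-03]), 'joint_torque': array([ 1.14238007e-04, -5.16707861e+01, -3.68589163e+01, -6.09844847e-05,
        6.27948437e-03,  2.45924689e-06]), 'tool_pos': array([ 0.16475272, -0.65388515,  0.23006755]), 'tcp_rot': array([-3.11564623e+00, -3.86404663e-01,  3.16686237e-04]), 'wrist_force': array([-0.40465953,  0.74926881, -0.45876521]), 'torque': array([ 0.00739017, -0.00470263,  0.00188746]), 'width': 1.000363171574905}
```

View pics/top0.png

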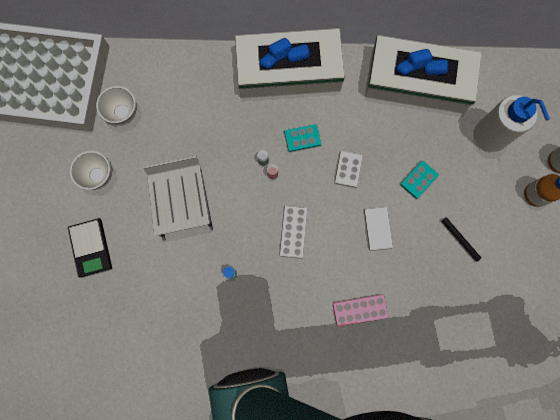

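View pics/scene0.png

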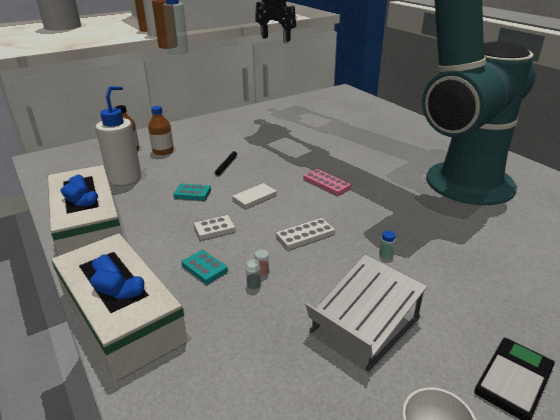

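Top view, candidates:
- White 12-well plate at (293,231): **plate_long**.
- Pink 12-well plate at (360,310): not meant.
- White 6-well plate at (349,169): **plate_short**.
- Turquoise 6-well plates at (303,138) and (420,180): not meant.
- Blank tile at (378,228): leave in place.

The deck is at (178,200), with the backstop at its upper (far) edge.

```bash
python3 - <<'E'
from h import *
im=cv2.imread("pics/top0.png");p=bot.camera_params("top")
hsv=cv2.cvtColor(im,cv2.COLOR_BGR2HSV)
print(im[231,293],im[228,378],im[250,330],hsv[228,378])
m=((hsv[:,:,1]<40)&(hsv[:,:,2]>165)).astype(np.uint8)
m=cv2.morphologyEx(m,cv2.MORPH_CLOSE,np.ones((7,7)))
for n,(u,v) in dict(long=(293,231),short=(349,169),tile=(378,228)).items():
    k=np.zeros_like(m);k[v-35:v+35,u-24:u+24]=m[v-35:v+35,u-24:u+24]
    cs,_=cv2.findContours(k,0,1)
    c=max([c for c in cs],key=cv2.contourArea)
    P=np.array([onz(p,a,b,.014)[:2] for a,b in c[:,0].astype(float)],np.float32)
    (x,y),(w,h),a=cv2.minAreaRect(P*1000)
    print(n,x,y,w,h,a, cv2.boundingRect(c))
a=cv2.resize(im[145:250,135:225],None,fx=5.5,fy=5.5,interpolation=cv2.INTER_CUBIC)[:580]
b=cv2.resize(im[145:265,275:395],None,fx=2.5,fy=2.5)
o=np.zeros((580,a.shape[1]+b.shape[1],3),np.uint8);o[:a.shape[0],:a.shape[1]]=a[:580];o[:b.shape[0],a.shape[1]:]=b
cv2.imwrite("pics/crop.png",o);print(o.shape)
E
```

```text
[177 176 176] [175 174 174] [134 141 144] [120   1 175]
long 478.3614196777344 -39.93824768066406 50.257843017578125 111.8846206665039 85.74824523925781 (280, 206, 27, 51)
short 627.9246215820312 -164.4852294921875 50.03813552856445 75.84574127197266 80.44483184814453 (336, 152, 26, 35)
tile 490.74298095703125 -232.399658203125 91.82438659667969 50.241798400878906 7.37571382522583 (365, 207, 27, 42)
(580, 795, 3)
```

View pics/crop.png

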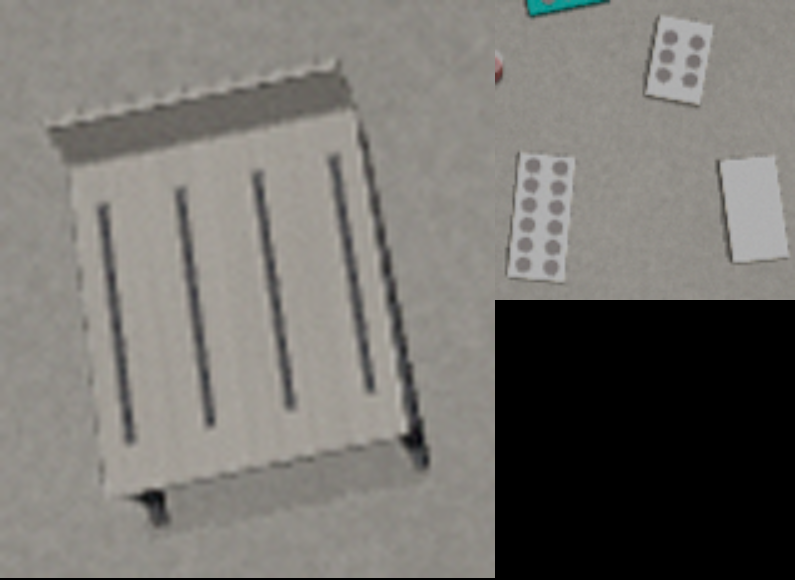

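The crop confirms the choice: 12-well white at lower left, 6-well white at the top, blank tile at the right. It also gives the deck corners: inner corner edge at crop (72,163)–(355,112), upper end at (107,495)–(408,432).

```bash
python3 - <<'E'
from h import *
p=bot.camera_params("top")
C=[(72,163,.035),(355,112,.035),(107,495,.0738),(408,432,.0738)]
X=np.array([onz(p,135+a/5.5-.4,145+b/5.5-.4,z) for a,b,z in C]);print(X.round(4))
o=(X[0]+X[1])/2;n=(X[2]+X[3])/2
print(o,n,np.hypot(*(o-n)[:2]),np.degrees(np.arctan2(*(o-n)[[1,0]])),np.hypot(*(X[0]-X[1])[:2]),np.degrees(np.arctan2(*(X[0]-X[1])[:2]))*-1)
s=bot.read_state();print(R.from_rotvec(s["tcp_rot"]).as_matrix().round(3),s["q"][5])
w=bot.camera_params("wrist");W=np.linalg.inv(w["world_to_cam"]);print(W.round(3),w["fx"],w["cx"],w["cy"])
E
```

```text
[[0.5966 0.2926 0.035 ]
 [0.6213 0.1775 0.035 ]
 [0.4544 0.2589 0.0738]
 [0.4822 0.1431 0.0738]]
[0.60892973 0.23503668 0.035     ] [0.46830047 0.20097552 0.0738    ] 0.14469537494085108 13.615151545352928 0.11776158027355807 12.110558948601891
[[ 0.97   0.244 -0.   ]
 [ 0.244 -0.97   0.002]
 [ 0.    -0.002 -1.   ]] -0.03687572779067333
[[ 0.243  0.937  0.251  0.228]
 [-0.97   0.236  0.061 -0.638]
 [-0.002 -0.258  0.966  0.373]
 [ 0.     0.     0.     1.   ]] 306.68138433172265 278.95376857830513 206.11012609584859
```

>>> {"api": "jog_arm", "payload": {
  "plan": [
    {"claw":0,"x":0,"y":0,"z":0,"turn":9.2},
    {"claw":0,"x":0,"y":0,"z":0,"turn":9.2},
    {"claw":0,"x":0.022,"y":-0.053,"z":0,"turn":0},
    {"claw":0,"x":0.022,"y":-0.053,"z":0,"turn":0},
    {"claw":0,"x":0.022,"y":-0.053,"z":0,"turn":0},
    {"claw":0,"x":0.022,"y":-0.053,"z":0,"turn":0},
    {"claw":0,"x":0.022,"y":-0.053,"z":0,"turn":0},
    {"claw":0,"x":0.022,"y":-0.053,"z":0,"turn":0},
    {"claw":0,"x":0.022,"y":-0.053,"z":0,"turn":0},
    {"claw":0,"x":0.022,"y":-0.053,"z":0,"turn":0}
  ],
  "newtons": 30
}}

```text
time: 1.35
tool_pos: [0.3722, -0.2429, 0.231]
tcp_rot: [-3.139, 0.117, -0.0]
wrist_force: [0.3, 0.4, -0.2]
width: 1.003
```

>>> {"api": "jog_arm", "payload": {
  "plan": [
    {"claw":0,"x":0.022,"y":-0.053,"z":0,"turn":0},
    {"claw":0,"x":0.022,"y":-0.053,"z":0,"turn":0},
    {"claw":0,"x":0.022,"y":-0.053,"z":0,"turn":0},
    {"claw":0,"x":0.022,"y":-0.053,"z":0,"turn":0},
    {"claw":0,"x":0,"y":0,"z":0.05,"turn":0},
    {"claw":0,"x":0,"y":0,"z":0.05,"turn":0},
    {"claw":0,"x":0,"y":0,"z":0,"turn":0},
    {"claw":0,"x":0,"y":0,"z":0,"turn":0}
  ]
}}

```text
time: 2.35
tool_pos: [0.4762, -0.0402, 0.1326]
tcp_rot: [3.139, -0.117, 0.002]
wrist_force: [0.7, -0.1, 0.3]
width: 0.999
```

```bash
cat >> h.py <<'E'
def yaw():
    M=R.from_rotvec(bot.read_state()["tcp_rot"]).as_matrix();return np.degrees(np.arctan2(M[1,0],M[0,0]))
def to(x,y,z,yw):
    s=bot.read_state();t=s["tool_pos"];M=R.from_rotvec(s["tcp_rot"]).as_matrix()
    print("tcp",t.round(4),"yaw",yaw().round(2),"w",round(s["width"],3),"t",round(s["time"],2),"F",s["wrist_force"].round(1))
    print("shift(tool axes now)",(M.T@(np.array([x,y,z])-t)).round(4),"turn",round(yaw()-yw,2))
def white(im,lo=165):
    h=cv2.cvtColor(im,cv2.COLOR_BGR2HSV);m=((h[:,:,1]<40)&(h[:,:,2]>lo)).astype(np.uint8)
    return cv2.morphologyEx(m,cv2.MORPH_CLOSE,np.ones((15,15)))
def rect(p,im,z,X0,lo=165):
    cs,_=cv2.findContours(white(im,lo),0,1);u=proj(p,X0)
    c=max(cs,key=lambda c:(cv2.contourArea(c)>500)*1e4+cv2.pointPolygonTest(c,u,True))
    P=np.array([onz(p,a,b,z)[:2] for a,b in c[:,0].astype(float)],np.float32)*1000
    return cv2.minAreaRect(P),cv2.boundingRect(c)
E
python3 - <<'E'
from h import *
p=bot.camera_params("wrist");im=snap("wrist","w1.png")
print(rect(p,im,.014,[.478,-.04,.014]))
to(.478,-.040,.1,-4.25)
E
```

```text
(((478.3021240234375, -39.322532653808594), (49.260536193847656, 111.4115219116211), 85.676025390625), (250, 134, 58, 125))
tcp [ 0.4771 -0.0404  0.1335] yaw -4.29 w 0.999 t 2.4 F [-0.2  0.5  0.8]
shift(tool axes now) [ 0.0008 -0.0004  0.0335] turn -0.04
```

View pics/w1.png

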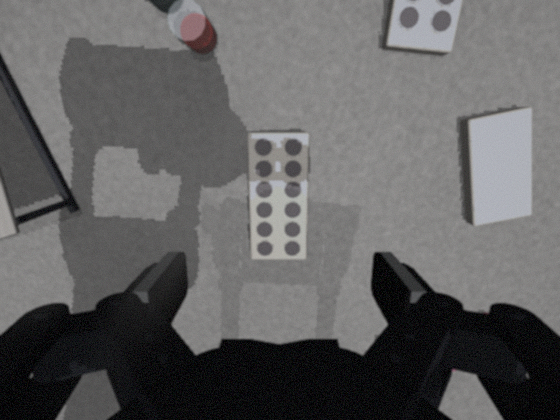

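The wrist view shows the long plate centred ahead of the fingers at (279,196), and the tile and short plate are clear of the descent. I'll lower part way and check the real fingertip height against the nominal TCP.

>>> {"api": "jog_arm", "payload": {
  "plan": [
    {"claw":0.3,"x":0.001,"y":0,"z":0.05,"turn":0},
    {"claw":0.3,"x":0,"y":0,"z":0.055,"turn":0},
    {"claw":0.3,"x":0,"y":0,"z":0,"turn":0},
    {"claw":0.3,"x":0,"y":0,"z":0,"turn":0}
  ]
}}

```text
time: 2.9
tool_pos: [0.4789, -0.0405, 0.0291]
tcp_rot: [3.139, -0.117, 0.007]
wrist_force: [0.4, -0.6, 0.9]
width: 0.7
```

```bash
python3 - <<'E'
from h import *
to(.478,-.0395,.0,-4.25)
p=bot.camera_params("scene");im=snap("scene")
s=bot.read_state();t=s["tool_pos"];M=R.from_rotvec(s["tcp_rot"]).as_matrix();h=s["width"]*.0425
a=[proj(p,t+M@np.array([0,k*h,-d])) for d in(0,.013) for k in(-1,1)];print(np.round(a))
u,v=np.mean(a,0).astype(int);x0,y0=u-60,v-50;f=6
c=cv2.resize(im[y0:y0+95,x0:x0+120],None,fx=f,fy=f,interpolation=cv2.INTER_CUBIC)
for i,(q,r) in enumerate(a):cv2.drawMarker(c,(int((q-x0+.5)*f),int((r-y0+.5)*f)),(0,0,255) if i<2 else (0,255,0),0,14,1)
cv2.imwrite("pics/s1.png",c)
E
```

```text
tcp [ 0.4789 -0.0405  0.0291] yaw -4.29 w 0.7 t 2.9 F [ 0.4 -0.6  0.9]
shift(tool axes now) [-0.0011 -0.001   0.029 ] turn -0.04
[[313. 231.]
 [298. 217.]
 [313. 226.]
 [298. 212.]]
```

View pics/s1.png

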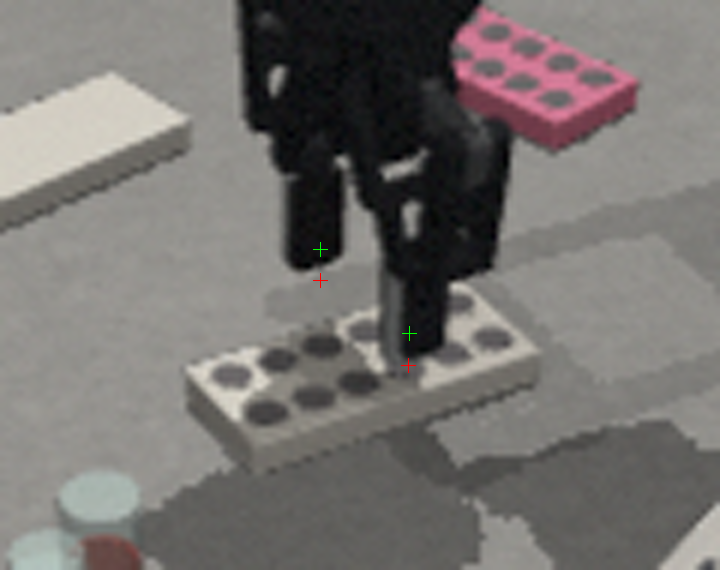

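The fingertips sit about 4 mm above the nominal TCP at this opening, straddling the plate. TCP z ≈ 0.002 m will therefore give tips about 5 mm above the bench.

>>> {"api": "jog_arm", "payload": {
  "plan": [
    {"claw":0.3,"x":-0.001,"y":-0.001,"z":0.014,"turn":0},
    {"claw":0.3,"x":0,"y":0,"z":0.013,"turn":0},
    {"claw":0.3,"x":0,"y":0,"z":0,"turn":0},
    {"claw":0.5,"x":0,"y":0,"z":0,"turn":0},
    {"claw":0.5,"x":0,"y":0,"z":0,"turn":0},
    {"claw":0.5,"x":0,"y":0,"z":0,"turn":0},
    {"claw":0.5,"x":0,"y":0,"z":0,"turn":0}
  ],
  "newtons": 30
}}

```text
time: 3.82
tool_pos: [0.4755, -0.0389, -0.0007]
tcp_rot: [-3.139, 0.117, 0.0]
wrist_force: [1.0, 0.5, -1.2]
width: 0.597
```

```bash
python3 - <<'E'
from h import *
to(.478,-.0395,.0,-4.25)
E
```

```text
tcp [ 0.4755 -0.0389 -0.0007] yaw -4.26 w 0.597 t 3.83 F [ 1.   0.5 -1.2]
shift(tool axes now) [ 0.0026  0.0004 -0.0007] turn -0.01
```

>>> {"api": "jog_arm", "payload": {
  "plan": [
    {"claw":0.5,"x":0,"y":0,"z":-0.02,"turn":0},
    {"claw":0.5,"x":0,"y":0,"z":-0.04,"turn":0},
    {"claw":0.5,"x":0,"y":0,"z":-0.05,"turn":-5.7},
    {"claw":0.5,"x":0,"y":0,"z":-0.04,"turn":-5.7},
    {"claw":0.5,"x":0,"y":0,"z":0,"turn":-5.8},
    {"claw":0.5,"x":0.027,"y":-0.047,"z":0,"turn":0},
    {"claw":0.5,"x":0.027,"y":-0.047,"z":0,"turn":0},
    {"claw":0.5,"x":0.027,"y":-0.047,"z":0,"turn":0},
    {"claw":0.5,"x":0.027,"y":-0.047,"z":0,"turn":0},
    {"claw":0.5,"x":0.027,"y":-0.047,"z":0,"turn":0}
  ]
}}

```text
time: 5.08
tool_pos: [0.5546, 0.222, 0.1491]
tcp_rot: [3.121, 0.354, -0.0]
wrist_force: [1.1, -0.4, -1.0]
width: 0.596
```

>>> {"api": "jog_arm", "payload": {
  "plan": [
    {"claw":0.5,"x":0,"y":0,"z":0,"turn":0},
    {"claw":0.5,"x":0,"y":0,"z":0,"turn":0}
  ]
}}

```text
time: 5.32
tool_pos: [0.5538, 0.2201, 0.1487]
tcp_rot: [3.121, 0.355, -0.002]
wrist_force: [-0.1, -0.1, -0.6]
width: 0.598
```

```bash
python3 - <<'E'
from h import *
to(.5534,.2223,.08,12.9)
p=bot.camera_params("wrist");im=snap("wrist","w2.png")
print(rect(p,im,.014+bot.read_state()["tool_pos"][2]-.001,[.5534,.2223,.16]))
E
```

```text
tcp [0.5538 0.2201 0.1487] yaw 12.99 w 0.598 t 5.33 F [-0.1 -0.1 -0.6]
shift(tool axes now) [ 0.0002 -0.0023  0.0687] turn 0.09
(((538.7510986328125, 200.20684814453125), (36.10923767089844, 26.176910400390625), 15.59931468963623), (284, 274, 57, 67))
```

View pics/w2.png

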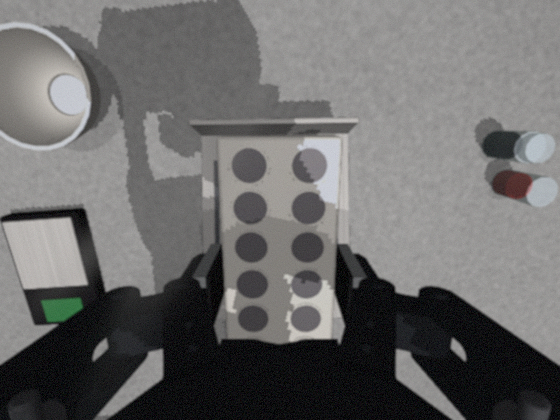

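The plate is held level and wells up. Its sides are parallel to the deck, and the backstop top edge runs (193,122)–(357,122). I'll compute the offsets to the backstop.

```bash
python3 - <<'E'
from h import *
p=bot.camera_params("wrist");t=bot.read_state()["tool_pos"];M=R.from_rotvec(bot.read_state()["tcp_rot"]).as_matrix()
for n,u,v,z in[("bsL",193,121,.0678),("bsR",357,121,.0678),("plL",218,139,t[2]+.013),("plR",342,137,t[2]+.013)]:
    X=onz(p,u,v,z);print(n,X.round(4),(M.T@(X-t)).round(4))
E
```

```text
bsL [0.6061 0.2934 0.0678] [ 0.0678 -0.0604  0.0808]
bsR [0.6318 0.1813 0.0678] [0.0677 0.0547 0.0809]
plL [0.6063 0.2574 0.1617] [ 0.0597 -0.0252 -0.0131]
plR [0.6184 0.2078 0.1617] [ 0.0605  0.0259 -0.0131]
```

>>> {"api": "jog_arm", "payload": {
  "plan": [
    {"claw":0.5,"x":0,"y":-0.003,"z":0.04,"turn":0},
    {"claw":0.5,"x":0,"y":0,"z":0.03,"turn":0},
    {"claw":0.5,"x":0,"y":0,"z":0.005,"turn":0},
    {"claw":0.5,"x":0,"y":0,"z":0.004,"turn":0},
    {"claw":0.5,"x":0,"y":0,"z":0.003,"turn":0},
    {"claw":0.5,"x":0,"y":0,"z":0.003,"turn":0}
  ],
  "newtons": 25
}}

```text
time: 6.12
tool_pos: [0.5548, 0.2235, 0.0655]
tcp_rot: [-3.121, -0.354, -0.004]
wrist_force: [0.5, 0.4, -1.4]
width: 0.604
```

>>> {"api": "jog_arm", "payload": {
  "plan": [
    {"claw":0.5,"x":0,"y":0,"z":0.003,"turn":0},
    {"claw":0.5,"x":0,"y":0,"z":0.003,"turn":0},
    {"claw":0.5,"x":0,"y":0,"z":0.002,"turn":0},
    {"claw":0.5,"x":0,"y":0,"z":0,"turn":0}
  ]
}}

```text
time: 6.62
tool_pos: [0.5555, 0.2238, 0.0573]
tcp_rot: [-3.121, -0.354, -0.006]
wrist_force: [4.6, 0.8, 3.3]
width: 0.599
```

```bash
python3 - <<'E'
from h import *
to(.5534,.2223,.053,12.9)
p=bot.camera_params("scene");im=snap("scene")
u,v=map(int,proj(p,[.5534,.2223,.06]));x0,y0=u-65,v-55
cv2.imwrite("pics/s2.png",cv2.resize(im[y0:y0+100,x0:x0+130],None,fx=6,fy=6,interpolation=cv2.INTER_CUBIC))
E
```

```text
tcp [0.5555 0.2238 0.0573] yaw 12.95 w 0.599 t 6.62 F [4.6 0.8 3.3]
shift(tool axes now) [-0.0024  0.001   0.0043] turn 0.05
```

View pics/s2.png

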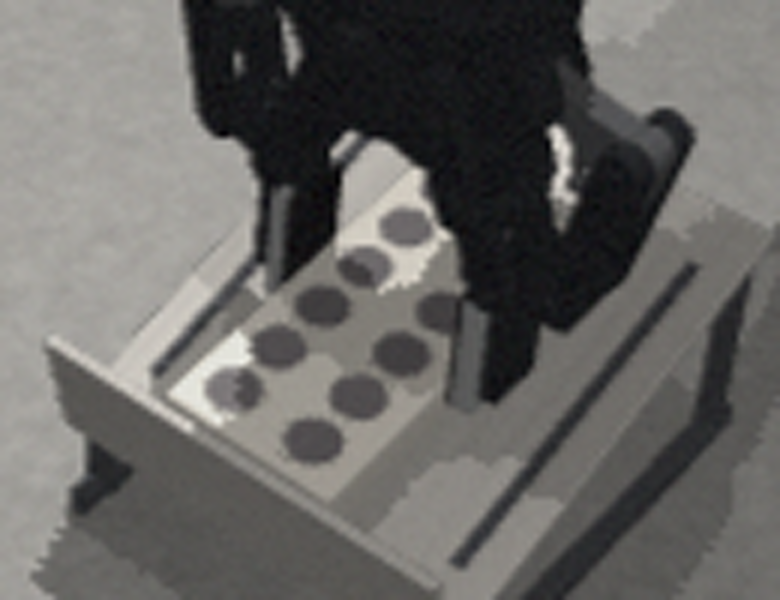

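The plate is tilting onto the slope, with its lower end near the backstop at about (250,440). I'll continue down gently.

>>> {"api": "jog_arm", "payload": {
  "plan": [
    {"claw":0.5,"x":0,"y":0,"z":0.002,"turn":0},
    {"claw":0.5,"x":0,"y":0,"z":0.002,"turn":0},
    {"claw":0.5,"x":0,"y":0,"z":0,"turn":0},
    {"claw":0.5,"x":0,"y":0,"z":0,"turn":0}
  ],
  "newtons": 20
}}

```text
time: 7.18
tool_pos: [0.5549, 0.2238, 0.0531]
tcp_rot: [-3.121, -0.354, -0.004]
wrist_force: [5.2, 1.5, 5.3]
width: 0.596
```

>>> {"api": "jog_arm", "payload": {
  "plan": [
    {"claw":0.5,"x":0.001,"y":0,"z":0.001,"turn":0},
    {"claw":0.5,"x":0,"y":0,"z":0,"turn":0}
  ]
}}

```text
time: 7.42
tool_pos: [0.5549, 0.2237, 0.0517]
tcp_rot: [-3.121, -0.354, -0.0]
wrist_force: [3.0, 0.8, 6.0]
width: 0.596
```

>>> {"api": "jog_arm", "payload": {
  "plan": [
    {"claw":0.5,"x":0,"y":0,"z":0.001,"turn":0},
    {"claw":0.5,"x":0,"y":0,"z":0,"turn":0}
  ]
}}

```text
time: 7.68
tool_pos: [0.5548, 0.2237, 0.0506]
tcp_rot: [-3.121, -0.354, -0.0]
wrist_force: [2.9, 0.6, 5.9]
width: 0.597
```

```bash
python3 - <<'E'
from h import *
to(.5534,.2223,.0515,12.9)
p=bot.camera_params("wrist");t=bot.read_state()["tool_pos"]
im=snap("wrist","w3.png")
E
```

```text
tcp [0.5548 0.2237 0.0506] yaw 12.94 w 0.597 t 7.67 F [2.9 0.6 5.9]
shift(tool axes now) [-0.0016  0.001  -0.0009] turn 0.04
```

View pics/w3.png

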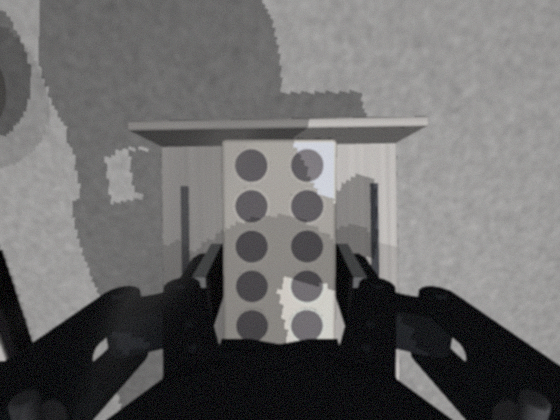

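The plate is centred across the deck (edges 223–337 against deck edges 162–398) and its lower end is at the backstop (row ~140). Releasing and lifting.

>>> {"api": "jog_arm", "payload": {
  "plan": [
    {"claw":0.3,"x":0,"y":0,"z":0,"turn":0},
    {"claw":0.3,"x":0,"y":0,"z":0,"turn":0},
    {"claw":0.2,"x":0,"y":0,"z":-0.002,"turn":0},
    {"claw":0.2,"x":0,"y":0,"z":-0.02,"turn":0},
    {"claw":0.2,"x":0,"y":0,"z":-0.05,"turn":0},
    {"claw":0.2,"x":0,"y":0,"z":-0.05,"turn":0},
    {"claw":0.2,"x":0,"y":0,"z":0,"turn":0}
  ]
}}

```text
time: 8.6
tool_pos: [0.5589, 0.225, 0.1801]
tcp_rot: [-3.119, -0.354, -0.019]
wrist_force: [0.4, 0.3, -0.2]
width: 0.797
```

```bash
python3 - <<'E'
from h import *
to(.628,-.164,.17,-9.55)
im=snap("wrist");sc=snap("scene");p=bot.camera_params("scene")
u,v=map(int,proj(p,[.5534,.2223,.06]));x0,y0=u-65,v-55
c=cv2.resize(sc[y0:y0+100,x0:x0+130],(520,400),interpolation=cv2.INTER_CUBIC)
w=im[90:390,140:420]
o=np.zeros((400,800,3),np.uint8);o[:,:520]=c;o[:300,520:]=w;cv2.imwrite("pics/c4.png",o)
np.save("w4.npy",im);import pickle;pickle.dump((bot.camera_params("wrist"),bot.read_state()),open("w4.pkl","wb"))
E
```

```text
tcp [0.5589 0.225  0.1801] yaw 12.94 w 0.797 t 8.6 F [ 0.4  0.3 -0.2]
shift(tool axes now) [-0.0199  0.3946  0.0092] turn 22.49
```

View pics/c4.png

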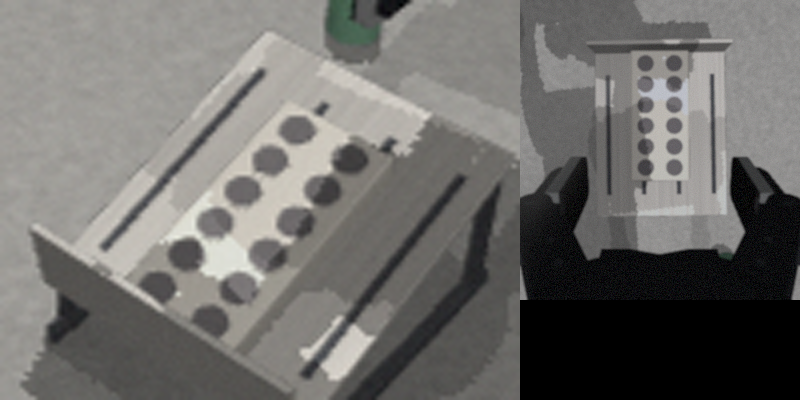

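The long plate lies flat on the slope, centred (plate 632–688 against deck 596–728 in the right crop). On to the short plate.

>>> {"api": "jog_arm", "payload": {
  "plan": [
    {"claw":0.2,"x":0,"y":0,"z":0,"turn":7.5},
    {"claw":0.2,"x":0,"y":0,"z":0,"turn":7.5},
    {"claw":0.2,"x":0,"y":0,"z":0,"turn":7.5},
    {"claw":0.2,"x":0.019,"y":0.053,"z":0,"turn":0},
    {"claw":0.2,"x":0.019,"y":0.053,"z":0,"turn":0},
    {"claw":0.2,"x":0.019,"y":0.053,"z":0,"turn":0},
    {"claw":0.2,"x":0.019,"y":0.053,"z":0,"turn":0},
    {"claw":0.2,"x":0.019,"y":0.053,"z":0,"turn":0},
    {"claw":0.2,"x":0.019,"y":0.053,"z":0,"turn":0},
    {"claw":0.2,"x":0.019,"y":0.053,"z":0,"turn":0}
  ]
}}

```text
time: 9.95
tool_pos: [0.623, -0.1658, 0.1703]
tcp_rot: [-3.13, 0.262, 0.005]
wrist_force: [0.8, 0.5, -0.3]
width: 0.803
```

>>> {"api": "jog_arm", "payload": {
  "plan": [
    {"claw":0.2,"x":0,"y":0,"z":0.05,"turn":0},
    {"claw":0.2,"x":0,"y":0,"z":0,"turn":0},
    {"claw":0.2,"x":0,"y":0,"z":0,"turn":0}
  ]
}}

```text
time: 10.32
tool_pos: [0.6236, -0.1637, 0.1218]
tcp_rot: [-3.13, 0.261, 0.003]
wrist_force: [0.5, -0.5, 1.1]
width: 0.798
```

```bash
python3 - <<'E'
from h import *
import pickle
p,s=pickle.load(open("w4.pkl","rb"))
# deck-frame positions from wrist view w4
y=np.radians(12.9);e=np.array([np.cos(y),np.sin(y),0]);c,si=np.cos(np.radians(15)),np.sin(np.radians(15))
ex=e*c+[0,0,-si];ez=e*si+[0,0,c];ey=np.cross(ez,ex);o=np.array([.609,.235,.035])
def dk(u,v,z):
    a,d=ray(p,u,v);a=a-o;return (lambda q:(q@ex,q@ey))(a+d*(z-a@ez)/(d@ez))
for n,q in dict(corner=(282,143,0),deckend=(282,304,0),plend=(280,270,.014),pllow=(280,140,.014),L=(252,200,.014),Rr=(308,200,.014),dL=(216,200,0),dR=(348,200,0)).items():print(n,np.round(dk(*q),4))
p=bot.camera_params("wrist");im=snap("wrist","w5.png")
r,b=rect(p,im,.014,[.628,-.164,.014]);print(r,b)
to(r[0][0]/1000,r[0][1]/1000,.03,-9.55)
E
```

```text
corner [-0.0053 -0.0015]
deckend [-0.1497 -0.0015]
plend [-0.1163  0.0003]
pllow [-0.0056  0.0003]
L [-0.0568  0.0242]
Rr [-0.0568 -0.0235]
dL [-0.0564  0.0577]
dR [-0.0564 -0.0607]
((628.8313598632812, -164.08761596679688), (50.15073776245117, 74.96088409423828), 80.42861938476562) (249, 153, 61, 88)
tcp [ 0.6247 -0.1638  0.1232] yaw -9.5 w 0.8 t 10.38 F [ 0.5  0.3 -0.4]
shift(tool axes now) [ 0.0041 -0.0004  0.0932] turn 0.05
```

>>> {"api": "jog_arm", "payload": {
  "plan": [
    {"claw":0.28,"x":0.004,"y":0,"z":0.05,"turn":0},
    {"claw":0.28,"x":0,"y":0,"z":0.045,"turn":0},
    {"claw":0.28,"x":0,"y":0,"z":0.014,"turn":0},
    {"claw":0.28,"x":0,"y":0,"z":0.012,"turn":0},
    {"claw":0.28,"x":0,"y":0,"z":0,"turn":0},
    {"claw":0.28,"x":0,"y":0,"z":0,"turn":0},
    {"claw":0.5,"x":0,"y":0,"z":0,"turn":0},
    {"claw":0.5,"x":0,"y":0,"z":0,"turn":0},
    {"claw":0.5,"x":0,"y":0,"z":0,"turn":0},
    {"claw":0.5,"x":0,"y":0,"z":0,"turn":0}
  ],
  "newtons": 30
}}

```text
time: 11.62
tool_pos: [0.6297, -0.1656, 0.0032]
tcp_rot: [3.13, -0.262, 0.005]
wrist_force: [0.4, 0.2, 6.1]
width: 0.597
```

```bash
python3 - <<'E'
from h import *
to(.6288,-.1641,.001,-9.55)
E
```

```text
tcp [ 0.6297 -0.1656  0.0032] yaw -9.57 w 0.597 t 11.62 F [0.4 0.2 6.1]
shift(tool axes now) [-0.0011 -0.0013  0.0022] turn -0.02
```

The 6 N upward force suggests the tips are resting on the bench. I'll regrip about 3 mm higher.

>>> {"api": "jog_arm", "payload": {
  "plan": [
    {"claw":0.3,"x":0,"y":0,"z":0,"turn":0},
    {"claw":0.3,"x":0,"y":0,"z":-0.003,"turn":0},
    {"claw":0.3,"x":0,"y":0,"z":0,"turn":0},
    {"claw":0.5,"x":0,"y":0,"z":0,"turn":0},
    {"claw":0.5,"x":0,"y":0,"z":0,"turn":0},
    {"claw":0.5,"x":0,"y":0,"z":0,"turn":0},
    {"claw":0.5,"x":0,"y":0,"z":0,"turn":0}
  ],
  "newtons": 30
}}

```text
time: 12.5
tool_pos: [0.6284, -0.1652, 0.0044]
tcp_rot: [3.131, -0.262, 0.0]
wrist_force: [-0.5, 0.2, 1.9]
width: 0.593
```

```bash
python3 - <<'E'
from h import *
to(.6288,-.1641,.001,-9.55)
E
```

```text
tcp [ 0.6284 -0.1652  0.0044] yaw -9.56 w 0.593 t 12.5 F [-0.5  0.2  1.9]
shift(tool axes now) [ 0.0003 -0.0011  0.0034] turn -0.01
```

>>> {"api": "jog_arm", "payload": {
  "plan": [
    {"claw":0.5,"x":0,"y":0,"z":-0.02,"turn":0},
    {"claw":0.5,"x":0,"y":0,"z":-0.04,"turn":0},
    {"claw":0.5,"x":0,"y":0,"z":-0.045,"turn":-7.5},
    {"claw":0.5,"x":0,"y":0,"z":-0.045,"turn":-7.5},
    {"claw":0.5,"x":0,"y":0,"z":0,"turn":-7.5},
    {"claw":0.5,"x":0.0045,"y":-0.049,"z":0,"turn":0},
    {"claw":0.5,"x":0.0045,"y":-0.049,"z":0,"turn":0},
    {"claw":0.5,"x":0.0045,"y":-0.049,"z":0,"turn":0},
    {"claw":0.5,"x":0.0045,"y":-0.049,"z":0,"turn":0},
    {"claw":0.5,"x":0.0045,"y":-0.049,"z":0,"turn":0}
  ]
}}

```text
time: 13.75
tool_pos: [0.5948, 0.0802, 0.1554]
tcp_rot: [-3.122, -0.354, -0.001]
wrist_force: [0.1, 0.6, -0.9]
width: 0.593
```

>>> {"api": "jog_arm", "payload": {
  "plan": [
    {"claw":0.5,"x":0.0045,"y":-0.049,"z":0,"turn":0},
    {"claw":0.5,"x":0.0045,"y":-0.049,"z":0,"turn":0},
    {"claw":0.5,"x":0.0045,"y":-0.049,"z":0,"turn":0},
    {"claw":0.5,"x":0,"y":0,"z":0,"turn":0},
    {"claw":0.5,"x":0,"y":0,"z":0,"turn":0}
  ]
}}

```text
time: 14.38
tool_pos: [0.5754, 0.2249, 0.1548]
tcp_rot: [3.121, 0.355, 0.0]
wrist_force: [-0.7, -0.4, -1.0]
width: 0.6
```

```bash
python3 - <<'E'
from h import *
to(.575,.228,.1,12.94)
im=snap("wrist","w6.png")
E
```

```text
tcp [0.5754 0.2249 0.1548] yaw 13.0 w 0.6 t 14.38 F [-0.7 -0.4 -1. ]
shift(tool axes now) [ 0.0003 -0.0031  0.0548] turn 0.06
```

View pics/w6.png

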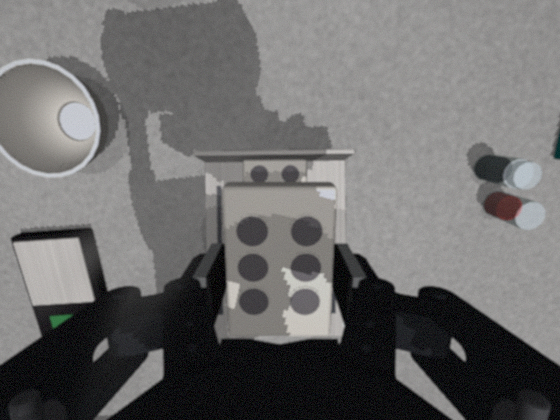

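The short plate is held wells up and aligned: its lower top edge is at about row 188, columns 224–336. The backstop top edge is at row 151, columns 195–355.

```bash
python3 - <<'E'
from h import *
p=bot.camera_params("wrist");t=bot.read_state()["tool_pos"];M=R.from_rotvec(bot.read_state()["tcp_rot"]).as_matrix()
for n,u,v,z in[("bsL",195,151,.0678),("bsR",355,151,.0678),("plL",224,187,t[2]+.010),("plR",336,187,t[2]+.010),("plbot",280,182,t[2]-.004),("longL",243,162,.049),("longR",308,162,.049)]:
    X=onz(p,u,v,z);print(n,(M.T@(X-t)).round(4))
E
```

```text
bsL [ 0.0465 -0.0621  0.0869]
bsR [0.0463 0.056  0.0869]
plL [ 0.0389 -0.0243 -0.01  ]
plR [ 0.0389  0.025  -0.01  ]
plbot [0.0385 0.0004 0.004 ]
longL [ 0.0361 -0.0291  0.1057]
longR [0.036  0.0233 0.1057]
```

>>> {"api": "jog_arm", "payload": {
  "plan": [
    {"claw":0.5,"x":0.002,"y":-0.003,"z":0.04,"turn":0},
    {"claw":0.5,"x":0,"y":0,"z":0.03,"turn":0},
    {"claw":0.5,"x":0,"y":0,"z":0.005,"turn":0},
    {"claw":0.5,"x":0,"y":0,"z":0.003,"turn":0},
    {"claw":0.5,"x":0,"y":0,"z":0.003,"turn":0},
    {"claw":0.5,"x":0,"y":0,"z":0.002,"turn":0},
    {"claw":0.5,"x":0,"y":0,"z":0,"turn":0}
  ],
  "newtons": 20
}}

```text
time: 15.3
tool_pos: [0.5778, 0.2286, 0.0725]
tcp_rot: [-3.121, -0.354, -0.004]
wrist_force: [2.3, -0.5, 1.2]
width: 0.595
```

>>> {"api": "jog_arm", "payload": {
  "plan": [
    {"claw":0.5,"x":0,"y":0,"z":0.002,"turn":0},
    {"claw":0.5,"x":0,"y":0,"z":0.002,"turn":0},
    {"claw":0.5,"x":0,"y":0,"z":0,"turn":0},
    {"claw":0.5,"x":0,"y":0,"z":0,"turn":0}
  ]
}}

```text
time: 15.8
tool_pos: [0.5789, 0.2289, 0.0691]
tcp_rot: [-3.121, -0.354, -0.007]
wrist_force: [3.0, -0.4, 5.8]
width: 0.593
```

>>> {"api": "jog_arm", "payload": {
  "plan": [
    {"claw":0.5,"x":0,"y":0,"z":0.002,"turn":0},
    {"claw":0.5,"x":0,"y":0,"z":0.002,"turn":0},
    {"claw":0.5,"x":0,"y":0,"z":0,"turn":0}
  ]
}}

```text
time: 16.18
tool_pos: [0.5794, 0.2293, 0.0659]
tcp_rot: [-3.12, -0.354, -0.009]
wrist_force: [2.3, -0.1, 7.9]
width: 0.595
```

>>> {"api": "jog_arm", "payload": {
  "plan": [
    {"claw":0.5,"x":0,"y":0,"z":0.0015,"turn":0},
    {"claw":0.5,"x":0,"y":0,"z":0,"turn":0},
    {"claw":0.5,"x":0,"y":0,"z":0,"turn":0}
  ]
}}

```text
time: 16.55
tool_pos: [0.5795, 0.2295, 0.0645]
tcp_rot: [-3.12, -0.354, -0.009]
wrist_force: [2.7, 0.1, 8.7]
width: 0.598
```

```bash
python3 - <<'E'
from h import *
to(.577,.228,.063,12.94)
im=snap("wrist");sc=snap("scene");p=bot.camera_params("scene")
u,v=map(int,proj(p,[.5534,.2223,.06]));x0,y0=u-65,v-55
c=cv2.resize(sc[y0:y0+100,x0:x0+130],(520,400),interpolation=cv2.INTER_CUBIC)
o=np.zeros((400,800,3),np.uint8);o[:,:520]=c;o[:300,520:]=im[90:390,140:420];cv2.imwrite("pics/c7.png",o)
E
```

```text
tcp [0.5795 0.2295 0.0645] yaw 12.95 w 0.598 t 16.55 F [2.7 0.1 8.7]
shift(tool axes now) [-0.0028  0.0009  0.0015] turn 0.01
```

View pics/c7.png

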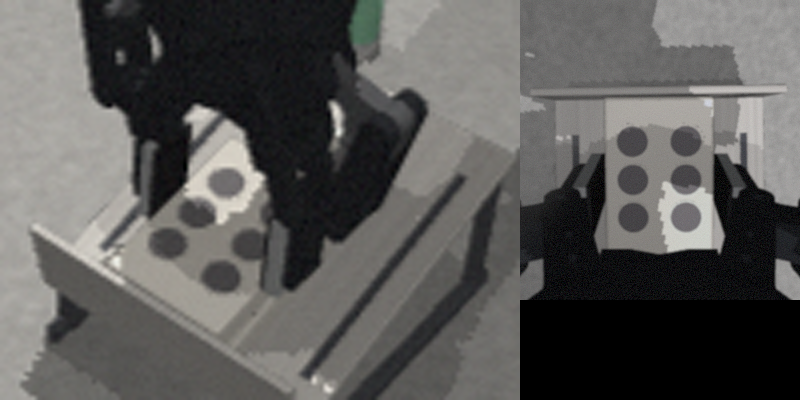

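The short plate is nearly flat on the long one, with its lower end at the backstop (left crop, around (170,290)). One more millimetre down, then release and lift.

>>> {"api": "jog_arm", "payload": {
  "plan": [
    {"claw":0.5,"x":0,"y":0,"z":0.001,"turn":0},
    {"claw":0.5,"x":0,"y":0,"z":0,"turn":0},
    {"claw":0.3,"x":0,"y":0,"z":0,"turn":0},
    {"claw":0.3,"x":0,"y":0,"z":0,"turn":0},
    {"claw":0.2,"x":0,"y":0,"z":-0.002,"turn":0},
    {"claw":0.2,"x":0,"y":0,"z":-0.02,"turn":0},
    {"claw":0.2,"x":0,"y":0,"z":-0.05,"turn":0},
    {"claw":0.2,"x":0,"y":0,"z":-0.05,"turn":0},
    {"claw":0.2,"x":0,"y":0,"z":0,"turn":0},
    {"claw":0.2,"x":0,"y":0,"z":0,"turn":0}
  ]
}}

```text
time: 17.9
tool_pos: [0.5769, 0.2284, 0.1839]
tcp_rot: [-3.121, -0.354, -0.002]
wrist_force: [-0.5, -0.3, -1.2]
width: 0.799
```

```bash
python3 - <<'E'
from h import *
import pickle
to(.577,.228,.063,12.94)
p=bot.camera_params("wrist")
im=snap("wrist","w8.png");sc=snap("scene");pickle.dump(p,open("w8.pkl","wb"));p=bot.camera_params("scene")
u,v=map(int,proj(p,[.5534,.2223,.06]));x0,y0=u-65,v-55
c=cv2.resize(sc[y0:y0+100,x0:x0+130],(440,338),interpolation=cv2.INTER_CUBIC)
o=np.zeros((450,800,3),np.uint8);o[:338,:440]=c;o[:,440:]=cv2.resize(im[120:345,190:370],None,fx=2,fy=2);cv2.imwrite("pics/c8.png",o)
E
```

```text
tcp [0.5769 0.2284 0.1839] yaw 12.94 w 0.799 t 17.9 F [-0.5 -0.3 -1.2]
shift(tool axes now) [-0.0002  0.0004  0.1209] turn -0.0
```

View pics/c8.png

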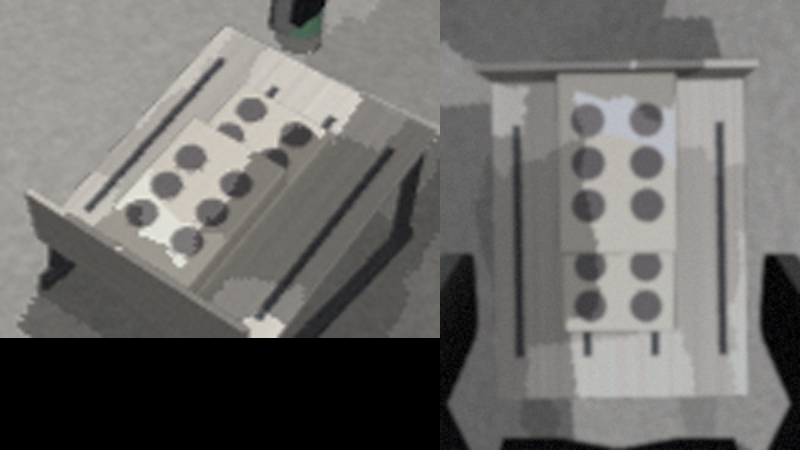

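```bash
python3 - <<'E'
from h import *
import pickle
p=pickle.load(open("w8.pkl","rb"))
y=np.radians(12.9);e=np.array([np.cos(y),np.sin(y),0]);c,si=np.cos(np.radians(15)),np.sin(np.radians(15))
ex=e*c+[0,0,-si];ez=e*si+[0,0,c];ey=np.cross(ez,ex);o=np.array([.609,.235,.035])
def dk(a,r,z):
    a,d=ray(p,190+(a-440)/2,120+r/2);a=a-o;q=a+d*(z-a@ez)/(d@ez);return np.round([q@ex,q@ey],4)
for n,q in dict(deckend=(620,396,0),longend=(620,330,.014),shortend=(618,251,.028),sL=(559,200,.028),sR=(675,200,.028),lL=(567,325,.014),lR=(674,325,.014),dL=(495,325,0),dR=(746,325,0)).items():print(n,dk(*q))
im=snap("top");print(rect(bot.camera_params("top"),im,.014,[.491,-.232,.014]))
E
```

```text
deckend [-0.1491  0.    ]
longend [-0.1143  0.    ]
shortend [-0.077   0.0009]
sL [-0.0553  0.0261]
sR [-0.0553 -0.0234]
lL [-0.1121  0.0239]
lR [-0.1121 -0.0242]
dL [-0.1155  0.0591]
dR [-0.1155 -0.0595]
(((528.8561401367188, -138.55712890625), (558.8433837890625, 743.9135131835938), 28.621946334838867), (163, 95, 357, 272))
```

Long plate centre is about −58 mm and short about −39 mm, both against the backstop and within 1.5 mm of the middle line. The tile mask merged with its surroundings; I'll redo it with the original method, then hand in.

```bash
python3 - <<'E'
from h import *
im=snap("top");p=bot.camera_params("top");hsv=cv2.cvtColor(im,cv2.COLOR_BGR2HSV)
m=((hsv[:,:,1]<40)&(hsv[:,:,2]>165)).astype(np.uint8);k=np.zeros_like(m);k[193:263,354:402]=m[193:263,354:402]
k=cv2.morphologyEx(k,cv2.MORPH_CLOSE,np.ones((7,7)));c=max(cv2.findContours(k,0,1)[0],key=cv2.contourArea)
print(cv2.minAreaRect(np.array([onz(p,a,b,.014)[:2]*1000 for a,b in c[:,0].astype(float)],np.float32)))
s=bot.read_state();print(s["wrist_force"].round(1),np.abs(s["joint_vel"]).max());print(bot.finish_job())
E
```

```text
((504.9616394042969, -236.4461669921875), (127.57878875732422, 113.29438018798828), 16.415525436401367)
[-0.8 -0.1 -0.3] 0.004277109234566902
the job is handed in; nothing more can be done
None
```

I stacked both white plates on the sloping deck, long one first and short one on top, wells up, then lifted the gripper clear and handed the job in. It took about 18 s of the 58 s allowed.

| Plate | Lower end against the backstop | Centre along the slope (allowed) | Off the middle line (allowed) | How it lies |
|---|---|---|---|---|
| Long | yes | about −58 mm (−70.5 to −51.5) | within about 1.5 mm (17) | flat, judged by eye in two views |
| Short | yes | about −39 mm (−52 to −33) | within about 1.5 mm (17) | flat on the long plate, judged by eye in two views |

**Measurement accuracy:** the positions come from the last wrist picture. In the same measurement the deck's own upper end read −149 mm against the true −150 mm. The wrist force was about zero at hand-in.

**Check that failed:** I could not confirm the blank tile's final position. Two attempts to measure it in the top view gave unusable outlines (128 × 113 mm on the second, against the tile's 95 × 52 mm). The planned moves kept the gripper well away from it, so I expect it has not moved.

**One correction on the way:** I regripped the short plate about 3 mm higher, because a 6 N force suggested the fingertips were resting on the bench.

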